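Trip the crumb-drawer latch with the release pin

ROBOT

A 7-joint arm with a two-finger parallel gripper is mounted at the origin on the work surface. World frame = base frame: x ahead of the robot, y to its left, z up, the work surface at z = 0. Lengths are in mm, angles in rad, forces in N, time in s.
With the tool pointing down it reaches from about 425 to 975 mm from the base axis. Payload 16.7 kg.
Tool frame: the origin (TCP) lies at the very end of the fingers, on their centre line; the grasp point (between the pads) lies env.grip_depth behind it (env.grip_depth is the distance from the TCP to the grasp point, in mm); z points along the fingers, y is the direction in which the jaws open and shut (so a half turn about z gives the same grasp; the last joint's range is limited). The gripper opens to 85 mm and grips with 20 to 120 N. Pads are 22 mm wide; open, the fingers measure 114 mm over their backs; the gripper's body (76 mm by 85 mm) begins 54 mm behind the grasp point. The pads swing forward as they close: fully open they stand 13 mm farther back than shut.
Start: joints at [-1.363, 0.426, 0.074, 1.606, -0.034, 1.111, -0.067], TCP at [235.765, 632.448, 231.302] pointing down, gripper open.
Joint ranges: [-2.85, 2.85], [-0.5, 2.14], [-1.23, 1.37], [0.21, 2.46], [-1.02, 4.16], [0.16, 2.05], [-2.73, 2.73]. Speed limits (rad/s): [1.89, 1.89, 2.39, 2.39, 3.01, 3.01, 3.01].

INTERFACE

Orientations are given as a 3x3 rotation matrix whose columns are the frame's x, y, z axes.
In Python, from plant import env, viewer gives the robot as it stands. Calls block until the motion is done:
- env.reach(position, orientation): joint-space move of the TCP to a pose.
- env.line_to(position, feed=150, attitude=None, f_stop=None): straight line of the TCP; attitude=None keeps the orientation; feed is the mean speed in mm/s. With f_stop (N) it stops when the force on the tool has changed by that much, and returns True; else False.
- env.goto_joints(angles): joint-space move.
- env.open_gripper() and env.gripper_close(force=None): open the fingers fully, or close them until they stop; force is the grip in N (None keeps the last).
- env.hold(seconds).
- env.ik(position, orientation): joint angles nearest the present ones, or None.
- env.get_obs(): the state.
- viewer.capture(name): name is "scene" or "side" or "wrist"; returns a dict with "img" (400x640x3 uint8, red, green, blue), "depth" (400x640 float32, mm along the optical axis (not along the pixel's ray), 0 where there is no reading), "fx", "fy", "cx", "cy" (pixels), "D" ([k1, k2, p1, p2, k3] as OpenCV has them; the pictures are not rectified), "xyz" and "rotation" of the camera in the world. Camera axes: x right, y up, looking along -z (the intrinsics and any distortion apply to the point x, -y, -z); pixel columns grow to the right and rows downward; lengths in mm; the calibration is good to about 2 mm. A picture is of the moment at which its call begins.
A pose or a line that the arm cannot do raises env.Unreachable and nothing moves.
- env.finish_job(): hands the job in, once; it reports no verdict.
Trained networks look in a picture, given as the dict that the camera call returned (one of the last four; its "shot" number tells which), for a name from the list of things; names that differ only in an ending like _2 or _b are one class to them, and where a whole thing is asked for, a point or a joint stands for the part that bears it (a point fixed in the world has none). Each returns a list of dicts, best first, with "p" (0 to 1); they miss things now and then, are a little off and sometimes report something else, mostly with a low value. They report only what shows in the picture. A call takes as long as a camera call.
- viewer.boxes_of(target, picture): "extent" ([left, top, right, bottom] in pixels, round what is visible of it).
- viewer.masks_of(target, picture): "pixels" (400x640 bool, what is visible of it) and "extent" ([left, top, right, bottom] in pixels, round what is visible of it).
The state is a dict: "t": time; "joint_positions": joint angles; "joint_vel": joint speeds; "tau": joint torques, N m; "eef_pos": TCP position; "ee_rot": TCP orientation; "ft_force": force on the tool from outside, world axes, zero at the start; "torque": the same for the moment, N m; "gripper_width": finger opening in mm.
Only numpy, scipy, OpenCV 4.12 (cv2) and the standard library are available. Lean on these libraries where they do the work, as an engineer would, in place of code of your own. Each camera call takes 0.05 s, during which the arm holds its last target. There are 200 camera calls.

TASK

Take the steel release pin out of its stand and push it down through the small hole in the portioning machine's top to press the hidden spring latch, gently, without ramming the machine's top or the latch's end stop; keep the latch down until the crumb drawer has slid fully out by itself. Then put the pin back upright, fully home in the stand it came from, let go of it, and leave everything else where it is.

Things in the scene. Friction and masses are not known exactly. Their poses are not given: they have to be found in the camera images.
- pin: Release pin, 114 mm long, about 60 g, loose, upright in its stand. From below: bare steel shaft 6 mm across, 60 mm long, with a round nose; steel flange 20 mm across, 4 mm thick; round grey handle 14 mm across, 50 mm long. Origin at the nose, z up to the handle. At the start the flange rests on the stand's top, nose 10 mm above the table.
- stand: The pin's stand: white block 50 x 50 mm, 70 mm high, fixed, with one round upright hole 11 mm across, 64 mm deep, chamfered 2 mm. Origin at the centre of its underside, z up. The pin is fully home when its flange rests on the block's top. A block like it holds the wooden tamper; which of the two is on the left differs.
- stand_hole (a point): Centre of the mouth of the hole of the pin's stand, on its top face, 70 mm above the table.
- machine: White portioning machine, 200 (x) x 220 mm (y), fixed; its flat deck is 110 mm high. Origin at the centre of its underside, z up. A clear hopper of rusk cubes stands on the deck from x = 18 to 94 mm, up to 172 mm above the table. At x = -45 mm, y = 0 the deck has a square steel bezel 44 mm wide, face 114 mm above the table, the access hole in its middle. The crumb drawer is in the +y side.
- hole (a point): Centre of the mouth of the access hole, on the bezel's face; z up. The hole is round, 9 mm across, and goes straight down through 10 mm of metal (1 mm chamfer) into a cavity with the latch. The bezel's four screw heads stand 1 mm proud. The pin must press on bezel or latch with less than 20 N.
- latch_zone (a point): A point 37 mm straight below the mouth of the access hole. The latch's flat level striker, 20 mm across, is hidden around here: its top lies 22 to 44 mm below the bezel's face, differently each time and not measured. It yields downwards against a spring: about 6 N at first, about 10 N after 7 mm of travel, where the drawer is let go, and a hard end stop at 9 mm of travel.
- drawer (a joint): How far the crumb drawer has come out of the machine's +y side, in m: 0 shut, 0.045 fully out. While the latch is held down a spring pushes it out by itself, about 20 mm/s, some 2.5 s in all. If the latch is let up before the drawer is 24 mm out, a second catch can stop it at about 12 mm: press again. Its path must be free.
- drawer_front (a point): Middle of the drawer's grey front panel (188 mm wide, 48 mm high), moves with the drawer; shut it is at y = +114 mm in the machine's frame, 31 mm above the table.
- tamper_stand: Bystander: white block of the same outer size as the pin's stand, with a 20 mm hole; fixed. Origin at the centre of its underside.
- tamper: Bystander: wooden tamper, 17 mm thick, 125 mm long, with a 26 mm ball on top, loose in the other stand; too thick for the access hole. Origin at its foot.
- bowl: Bystander: dark bowl 110 mm across, 55 mm high, loose. Origin under its centre.
- jar: Bystander: clear jar with a white cap, 68 mm across, 95 mm high, loose. Origin under its centre.
- crackers: Bystander: stack of square crackers 50 mm wide, 30 mm high, loose as one piece. Origin under its centre.
- cup: Bystander: white cup 72 mm across, 75 mm high, loose. Origin under its centre.

How it is judged (in metres and radians):
On the way, in this order (a step that is already met when the one before it is completed fails the run):
1. the pin's nose is more than 26 mm down the access hole (z of pin in the frame of hole below -0.026 m and horizontal distance between pin and hole below 0.008 m), for 0.05 s.
2. the drawer has come out more than 38 mm with the pin still in the access hole (all of step 1 and value of joint drawer above 0.038 m), for 0.05 s.
At the end, for the whole second after the job is handed in: The drawer is more than 38 mm out; the pin is released, at rest and upright (within 0.12 rad) in its own stand, within 7 mm of the hole's centre, its nose less than 14 mm above the stand's underside (flange on the block) (value of joint drawer above 0.038 m and z of pin in the frame of stand below 0.014 m and horizontal distance between pin and stand_hole below 0.007 m and angle between pin's own z axis and vertical below 0.12 rad and linear speed of pin below 0.02 m/s and contact force between the fingers and pin below 0.05 N); the robot touches nothing.
It fails at once if the pin presses the machine or its latch with more than 20 N (contact force between pin and machine above 20 N).
It fails at once if the arm or gripper hits the machine with more than 15 N (contact force between any of the fingers, the arm and machine above 15 N).
It fails at once if a bystander is moved more than 25 mm (distance of any of bowl, jar, crackers, cup, tamper from where it was at the start of the episode above 0.025 m).
It also fails if it takes over 72 s, if anything falls off the work surface, if the arm or the gripper's body presses on something with over 40 N, if the wrist force passes 120 N, or if a joint passes its speed limit or range.

## Working session

There is one attempt and no reset: what is moved stays moved. The work goes in short steps, each a Python script; the robot and the scene stay as the last script left them, time stands still between calls to the robot, and variables do not carry over. Pictures are saved under pics/ and viewed, about 8 in all and at most 12, crops included, and the job is handed in when it is done.

```bash
ls; mkdir -p pics; cat > h.py <<'E'
import numpy as np, cv2
from plant import env, viewer
def ray(c,u,v):
    K=np.array([[c["fx"],0,c["cx"]],[0,c["fy"],c["cy"]],[0,0,1.]])
    p=cv2.undistortPoints(np.array([[[u,v]]],float),K,np.array(c["D"],float))[0,0]
    return np.array(c["rotation"])@np.array([p[0],-p[1],-1.])
def at_z(c,u,v,z):
    d=ray(c,u,v);o=np.array(c["xyz"],float);return o+d*(z-o[2])/d[2]
def cloud(c):
    K=np.array([[c["fx"],0,c["cx"]],[0,c["fy"],c["cy"]],[0,0,1.]])
    vv,uu=np.mgrid[0:400,0:640]
    p=cv2.undistortPoints(np.stack([uu,vv],-1).reshape(-1,1,2).astype(float),K,np.array(c["D"],float))[:,0]
    d=c["depth"].reshape(-1,1)
    P=np.c_[p[:,0],-p[:,1],-np.ones(len(p))]*d
    return (P@np.array(c["rotation"]).T+np.array(c["xyz"])).reshape(400,640,3)
def proj(c,P):
    K=np.array([[c["fx"],0,c["cx"]],[0,c["fy"],c["cy"]],[0,0,1.]])
    q=(np.array(P,float).reshape(-1,3)-np.array(c["xyz"]))@np.array(c["rotation"])*[1,-1,-1]
    return cv2.projectPoints(q.reshape(-1,1,3),np.zeros(3),np.zeros(3),K,np.array(c["D"],float))[0][:,0]
def save(c,name,roi=None,s=1):
    im=c["img"][:,:,::-1]
    if roi: im=im[roi[1]:roi[3],roi[0]:roi[2]]
    cv2.imwrite("pics/"+name,cv2.resize(im,None,fx=s,fy=s,interpolation=cv2.INTER_CUBIC))
E
python3 - <<'E'
from h import *
o=env.get_obs();print(o["t"],env.grip_depth,o["eef_pos"],o["ee_rot"],o["ft_force"])
for n in("scene","wrist"):
    c=viewer.capture(n);save(c,n+"0.png");print(n,np.round(c["xyz"]),np.round(c["rotation"],2).tolist(),c["fx"])
    X=cloud(c)
    for t in("pin","stand","machine","drawer_front","tamper","tamper_stand","bowl","jar","crackers","cup","hole"):
        for m in viewer.masks_of(t,c)[:2]:
            k=m["pixels"]&(c["depth"]>0);P=X[k]
            print(t,round(m["p"],2),np.round(m["extent"]),np.round(np.median(P,0)) if len(P) else None,np.round(np.percentile(P,[3,97],0)).tolist() if len(P) else None)
print(env.get_obs()["t"])
E
```

```text
pics
0.0 18.700000000000003 [235.65357546 632.10570035 230.60783437] [[-9.37004350e-01  3.49317513e-01 -3.51518891e-04]
 [ 3.49317679e-01  9.37003586e-01 -1.19937312e-03]
 [-8.95875743e-05 -1.24660959e-03 -9.99999219e-01]] [-0.11066743  0.77475038 -0.57916241]
scene [1356.  394. 1186.] [[-0.45, -0.7, 0.55], [0.89, -0.36, 0.27], [0.01, 0.61, 0.79]] 438.4536939746333
stand 0.67 [267. 166. 289. 192.] [ 547. -185.   52.] [[505.0, -216.0, 3.0], [556.0, -169.0, 74.0]]
machine 0.89 [311. 182. 394. 264.] [661. 130. 111.] [[507.0, 12.0, 17.0], [716.0, 232.0, 171.0]]
drawer_front 0.73 [381. 220. 390. 258.] [584. 232.  49.] [[535.0, 216.0, 1.0], [666.0, 243.0, 106.0]]
tamper 0.65 [234. 149. 239. 162.] [ 562. -339.  110.] [[553.0, -347.0, 76.0], [569.0, -333.0, 131.0]]
tamper_stand 0.59 [228. 157. 250. 184.] [ 574. -332.   49.] [[534.0, -367.0, 3.0], [585.0, -317.0, 73.0]]
bowl 0.6 [229. 217. 265. 250.] [ 769. -167.   27.] [[733.0, -204.0, 3.0], [830.0, -108.0, 56.0]]
jar 0.68 [200. 183. 224. 215.] [ 732. -330.   68.] [[699.0, -364.0, 8.0], [752.0, -312.0, 98.0]]
crackers 0.74 [233. 192. 261. 213.] [ 663. -245.   28.] [[632.0, -276.0, 0.0], [685.0, -222.0, 33.0]]
cup 0.66 [438. 263. 463. 291.] [628. 442.  48.] [[612.0, 412.0, 5.0], [675.0, 472.0, 77.0]]
hole 0.86 [308. 182. 393. 266.] [662. 131. 111.] [[508.0, 14.0, 18.0], [716.0, 232.0, 171.0]]
wrist [166. 660. 372.] [[0.35, -0.9, -0.27], [0.94, 0.33, 0.1], [0.0, -0.29, 0.96]] 290.84755174080107
bowl 0.34 [123. 398. 132. 399.] [485. 200.   1.] [[480.0, 196.0, -2.0], [493.0, 204.0, 9.0]]
hole 0.38 [118. 394. 130. 400.] [484. 200.   1.] [[480.0, 196.0, -2.0], [492.0, 205.0, 9.0]]
1.2
```

```bash
python3 - <<'E'
from h import *
c=viewer.capture("scene");save(c,"s1.png",(190,130,480,300),2.7)
X=cloud(c)
# machine deck plan
k=(abs(X[...,2]-110)<4)&(X[...,0]>480)&(X[...,0]<760)&(X[...,1]>-40)&(X[...,1]<280)&(c["depth"]>0)
print(k.sum(),cv2.minAreaRect(X[k][:,:2].astype(np.float32)))
E
```

```text
1706 ((640.9370727539062, 121.65359497070312), (288.3489074707031, 220.67025756835938), 13.041234970092773)
```

View pics/s1.png

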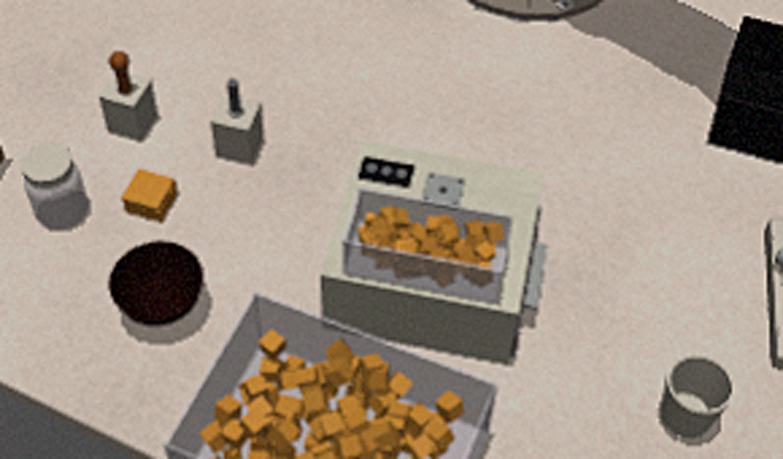

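The tamper stands at the left (crop 120,75) and the pin in its stand at (235,100). The bezel is at (443,188), and the drawer side faces the free area on the right. Next I'll move over the stand for a close look.

```bash
cat >> h.py <<'E'
def R(yaw): # jaw (tool y) direction at angle yaw from world y, tool down
    y=np.array([-np.sin(yaw),np.cos(yaw),0]);z=np.array([0,0,-1.]);return np.c_[np.cross(y,z),y,z]
E
python3 - <<'E'
from h import *
c=viewer.capture("scene")
px=lambda u,v:(190+u/2.7,130+v/2.7)
hole=at_z(c,*px(443,188),114);pin=at_z(c,*px(234,83),124)
# deck corners: rear-left (360,157), rear-right(540,165), front-left (322,275)
A,B,D=[at_z(c,*px(*q),110) for q in((362,155),(540,166),(322,277))]
print(hole,pin,A,B,D,"yaw y",np.arctan2(-(B-A)[0],(B-A)[1]),"yaw x",np.arctan2((D-A)[1],(D-A)[0]),np.linalg.norm(B-A),np.linalg.norm(D-A))
np.save("h0.npy",hole);np.save("p0.npy",pin)
yaw=np.arctan2(-(B-A)[0],(B-A)[1])
for s in(0,np.pi):
    for q in(hole,pin): 
        j=env.ik([q[0],q[1],250],R(yaw+s));print(s,j)
E
```

```text
[554.87599647 100.51234314 114.        ] [ 528.35854646 -193.50365249  124.        ] [549.79874254  -6.70115779 110.        ] [470.06556579 187.82614546 110.        ] [724.98494491  32.35518619 110.        ] yaw y 0.38899592925787047 yaw x 0.2193546473606048 210.23380124379997 179.48705665117927
0 [-0.59824761  0.23353052  0.36142741  1.85413111 -0.09340258  1.07036669
  1.75887863]
0 [-0.62236538  0.39195155  1.11184104  1.8818893  -0.39217502  1.11074883
  2.59881598]
3.141592653589793 [-0.93020843  0.28328847  0.7782654   1.87069303 -0.224719    1.07718006
 -1.24618355]
3.141592653589793 [-0.6581334   0.43048186  1.18163241  1.88304502 -0.4418665   1.12647081
 -0.49241807]
```

```bash
python3 - <<'E'
from h import *
p=np.load("p0.npy");h=np.load("h0.npy");Rt=R(0.25+np.pi)
env.reach([h[0],h[1],290],Rt)
c=viewer.capture("wrist");save(c,"w_h.png");np.save("w_h.npy",c,allow_pickle=True)
print(np.round(proj(c,h)),env.get_obs()["t"])
env.reach([p[0],p[1],240],Rt)
c=viewer.capture("wrist");save(c,"w_p.png");np.save("w_p.npy",c,allow_pickle=True)
print(np.round(proj(c,p)),env.get_obs()["t"])
for t in("pin","stand"):
  for m in viewer.masks_of(t,c)[:2]: print(t,m["p"],m["extent"])
im=np.vstack([cv2.imread("pics/w_h.png")[:,:,:],cv2.imread("pics/w_p.png")]);cv2.imwrite("pics/w2.png",im[:, :])
cv2.imwrite("pics/w2.png",cv2.resize(im,None,fx=.75,fy=.75,interpolation=cv2.INTER_AREA))
E
```

```text
[[317. 181.]] 3.575
[[318. 196.]] 4.775
pin 0.56 [314.1, 177.0, 328.2, 203.4]
stand 0.57 [0.0, 0.0, 186.6, 146.5]
stand 0.55 [293.7, 152.5, 344.8, 207.5]
```

View pics/w2.png

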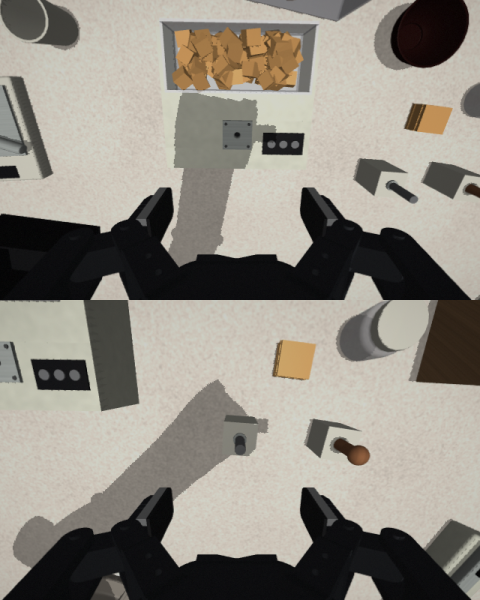

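```bash
python3 - <<'E'
from h import *
a=np.load("w_h.npy",allow_pickle=True).item();b=np.load("w_p.npy",allow_pickle=True).item()
save(a,"a.png",(280,150,360,210),8);save(b,"b.png",(280,150,360,210),8)
A,B=[cv2.imread("pics/%s.png"%n) for n in"ab"];cv2.imwrite("pics/ab.png",cv2.resize(np.vstack([A,B]),None,fx=.62,fy=.62))
g=a["img"].mean(2)[150:215,280:360];
print(g[20:40,28:46].astype(int))
X=cloud(b)
for z in (72,):
  k=(abs(X[...,2]-70)<5)&(np.hypot(X[...,0]-530,X[...,1]+193)<60)&(b["depth"]>0);print(k.sum(),cv2.minAreaRect(X[k][:,:2].astype(np.float32)))
k=(X[...,2]>115)&(np.hypot(X[...,0]-530,X[...,1]+193)<40)&(b["depth"]>0);print(k.sum(),X[k].mean(0),X[k].max(0))
X=cloud(a);h=np.load("h0.npy");k=(np.hypot(X[...,0]-h[0],X[...,1]-h[1])<15)&(a["depth"]>0);print(np.median(X[k],0))
k=(abs(X[...,2]-172)<5)&(a["depth"]>0)&(abs(X[...,1]-h[1])<120);print(cv2.minAreaRect(X[k][:,:2].astype(np.float32)))
E
```

```text
[[102 103 103 102 102 103 102 102 103 102 102 101 103 103 103 102 102 103]
 [104 103 103 104 105 104 103 103 103 104 104 105 104 103 104 103 103 103]
 [103 104 104 103 103 102 102 103 103 103 103 104 103 102 103 102 104 102]
 [103 102 102 102 102 101 102 103 102 103 102 102 102 102 102 103 102 102]
 [100 100 101 100 100 100 101 100 101 101 101 101 101 100 101 101 100 101]
 [101 101 101 101 102 101 101 100  96 101 100 101 100 100 101 100 100 100]
 [103 102 103 103 102  99  83  49  52  71  89  98 102 103 102 103 102 103]
 [102 101 102 102  91  57  18  16  21  17  35  72  95 102 103 103 103 103]
 [ 99  98  99  96  76  19  19  18  18  18  18  40  87  98  99  99  99  99]
 [100 101  99  90  59  19  16  18  17  20  17  31  70  97 101 100 100 100]
 [101 101 100  91  61  26  19  19  19  17  20  36  76  95 101 102 102 101]
 [100 100  99  91  71  45  28  19  17  15  27  56  82  98 100 100 100 100]
 [101 102 102  96  81  70  58  49  43  53  62  72  90 102 101 101 101 100]
 [103 103 103 102  93  84  66  61  60  63  76  86  99 104 103 103 103 104]
 [104 104 104 103 103  99  90  81  83  84  91  99 105 104 106 105 105 105]
 [102 102 101 102 102 102 101  98  99  99 102 101 102 102 101 102 102 102]
 [101 101 102 102 102 102 102 101 101 101 102 103 102 102 102 102 102 102]
 [102 101 102 101 103 102 103 102 102 103 102 102 102 102 103 103 103 102]
 [103 104 104 103 103 103 103 103 103 103 103 104 103 103 103 104 102 104]
 [102 102 102 102 101 102 102 102 102 102 102 102 102 102 102 102 101 102]]
1684 ((525.16015625, -196.36767578125), (50.37233352661133, 49.99810028076172), 10.190681457519531)
18057 [ 542.67249687 -189.4993948   321.7761493 ] [ 555.10445738 -153.03550719  337.9183294 ]
[564.84593456 103.13696357 371.03363983]
((652.8477783203125, 125.77498626708984), (76.46675872802734, 170.7255096435547), 13.599371910095215)
```

View pics/ab.png

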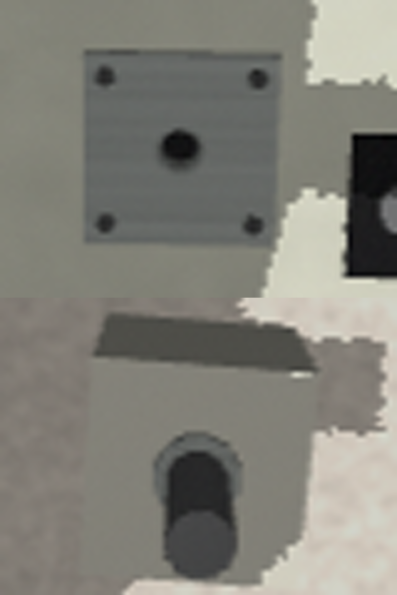

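```bash
python3 - <<'E'
from h import *
a=np.load("w_h.npy",allow_pickle=True).item();b=np.load("w_p.npy",allow_pickle=True).item()
h=at_z(a,316,179.7,114);p=at_z(b,320,199.5,124);f=at_z(b,280+197/4.96-.5,150+(477-297)/4.96-.5,74)
print("hole",h,"pin top",p,"flange",f)
np.save("h1.npy",h)
o=env.get_obs();print(o["eef_pos"])
pg=np.array([p[0],p[1]]);Rt=R(0.237+np.pi)
env.reach([*pg,150],Rt)
print(env.line_to([*pg,88],feed=80,f_stop=8))
c=viewer.capture("wrist");save(c,"g.png",(160,120,480,400),2);
env.gripper_close(40);o=env.get_obs();print(o["gripper_width"],o["ft_force"],o["eef_pos"],o["t"])
E
```

```text
hole [555.46717268 102.33668322 114.        ] pin top [ 525.87533302 -195.92381996  124.        ] flange [ 526.26032781 -195.73264916   74.        ]
[ 529.04507761 -192.07895901  240.0627452 ]
False
13.408540047874139 [-0.35550999  0.33015216  0.60689047] [ 525.87201594 -195.90592668   87.99733015] 6.95
```

View pics/g.png

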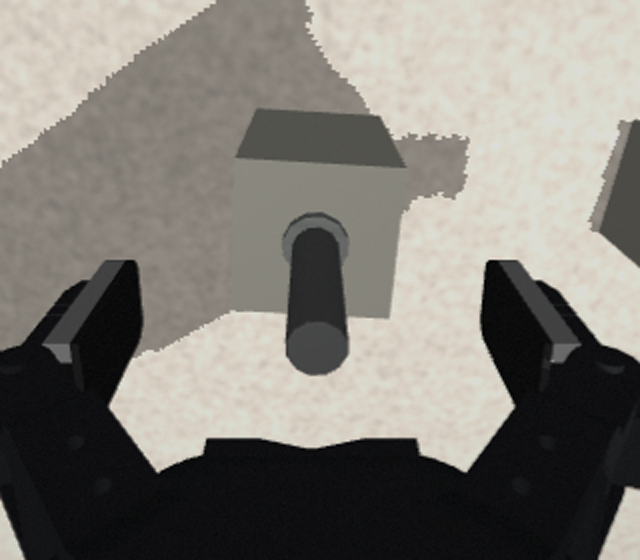

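The pin is centred between the jaws, at crop (317,345), and gripped. Next: lift it and hover over the hole.

```bash
python3 - <<'E'
from h import *
h=np.load("h1.npy");Rt=R(0.237+np.pi)
p=env.get_obs()["eef_pos"]
env.line_to([p[0],p[1],240],feed=120)
env.hold(.2);print("lifted",env.get_obs()["ft_force"])
env.reach([h[0],h[1],240],Rt)
env.line_to([h[0],h[1],213],feed=100);env.hold(.3)
c=viewer.capture("wrist");np.save("w_n.npy",c,allow_pickle=True);save(c,"n.png",(240,130,400,290),4)
s=viewer.capture("side");save(s,"side.png");np.save("side.npy",s,allow_pickle=True)
o=env.get_obs();print(o["gripper_width"],o["ft_force"],o["eef_pos"],o["t"])
print(proj(c,[h,[h[0],h[1],135]]),proj(s,[h,[h[0],h[1],135]]))
E
```

```text
lifted [-3.10891279e-04  6.20312394e-01 -6.65945184e-01]
12.883818720339312 [ 0.1674705  -0.14815513  0.08806047] [555.55938056 102.42455412 213.23751552] 10.5333
[[316.99552464 200.8641136 ]
 [317.1404677  208.63613519]] [[286.31218418 176.93927197]
 [285.87388742 170.04238918]]
```

View pics/n.png

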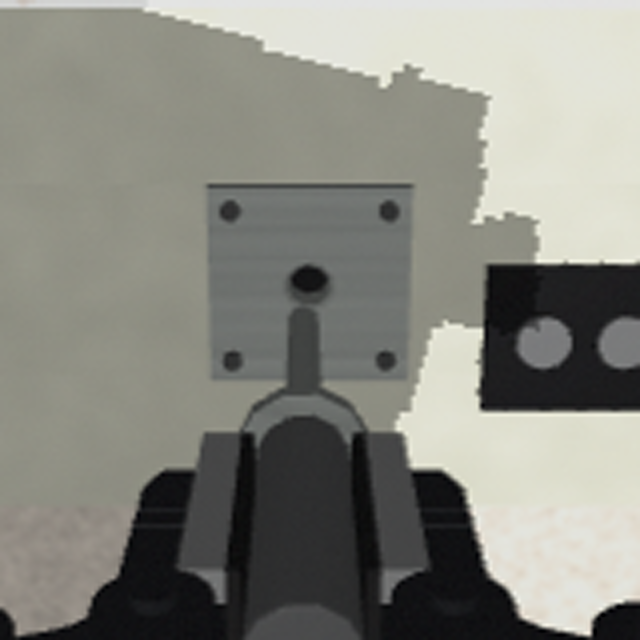

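View pics/side.png

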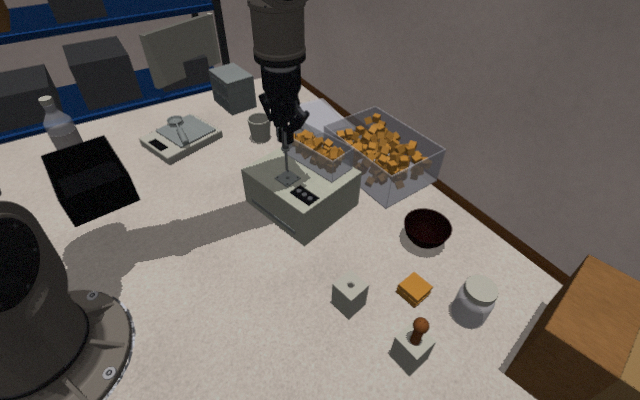

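The wrist crop shows the pin upright, with the nose at (304,310) about 1.2 mm left of the hole at (309,283). I'll correct that and go down gently.

```bash
python3 - <<'E'
from h import *
h=np.load("h1.npy")
t=h[:2]+[.28+.3,-1.17+.07];np.save("t.npy",t)
env.line_to([*t,202],feed=40);env.hold(.2)
print(env.get_obs()["ft_force"],env.get_obs()["eef_pos"])
s=env.line_to([*t,176],feed=25,f_stop=3);o=env.get_obs();print(s,o["eef_pos"],o["ft_force"],o["t"])
if not s:
    s=env.line_to([*t,144],feed=15,f_stop=4);o=env.get_obs();print(s,o["eef_pos"],o["ft_force"],o["t"])
E
```

```text
[ 0.17193803  0.15854154 -0.26110753] [556.13294883 101.20986565 202.11771531]
False [556.15490613 101.22043092 176.14968974] [-0.69553389  0.17711961 -0.75129147] 12.35
True [555.95802978 101.2173621  163.77998227] [-0.04552798  1.05640217  5.36493735] 13.3667
```

```bash
python3 - <<'E'
from h import *
t=np.load("t.npy");z0=env.get_obs()["eef_pos"][2]
for d in [1,2,3,4,5,6,6.5,7,7.4]:
    s=env.line_to([*t,z0-d],feed=10,f_stop=4);env.hold(.08);o=env.get_obs()
    print(d,s,np.round(o["eef_pos"],2),np.round(o["ft_force"],2),round(o["t"],2),o["gripper_width"])
    if s or o["ft_force"][2]>11.5: break
c=viewer.capture("scene")
for m in viewer.boxes_of("drawer_front",c)[:1]:print(m)
save(c,"d.png",(300,170,460,300),4)
E
```

```text
1 False [556.27 101.27 163.01] [-2.17  0.64  7.35] 13.7 12.61739366105033
2 False [556.29 101.26 162.05] [-1.09  0.6   6.98] 14.03 12.801957562637872
3 False [556.32 101.29 161.08] [-2.15 -0.47  7.39] 14.37 12.943985293437327
4 False [556.36 101.26 160.11] [-1.02 -0.88  7.53] 14.7 12.96411580948661
5 False [556.35 101.24 159.11] [-2.06  0.88  7.63] 15.03 12.829809329643803
6 False [556.31 101.23 158.08] [-0.18  0.66  7.86] 15.37 12.763991329747192
6.5 False [556.17 101.14 157.37] [-1.2  -0.74  4.07] 15.7 12.827908227100401
7 False [556.24 101.18 156.97] [-1.71 -1.3   7.15] 16.03 13.270625556745165
7.4 False [556.26 101.16 156.6 ] [-1.06 -0.2   7.26] 16.37 12.915532215886763
{'extent': [381.7, 220.3, 398.0, 260.7], 'p': 0.8}
```

View pics/d.png

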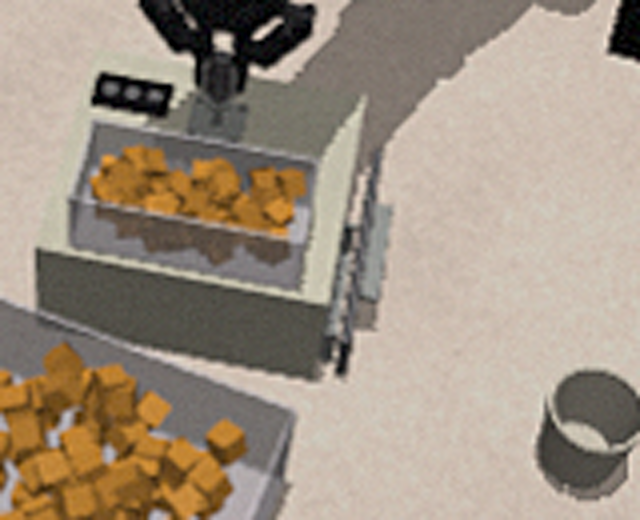

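The picture shows the drawer front (375,250) already coming out. I'll hold the latch down and measure.

```bash
python3 - <<'E'
from h import *
h=np.load("h1.npy");y=np.array([-np.sin(.237),np.cos(.237)]);x=np.array([y[1],-y[0]])
mc=h[:2]+45*x
for i in range(4):
    env.hold(.8 if i else .4);c=viewer.capture("scene");X=cloud(c);m=viewer.masks_of("drawer_front",c)
    k=(c["depth"]>0)&(X[...,2]>8)&(X[...,2]<62)&(abs((X[...,:2]-mc)@x)<95)
    v=((X[...,:2]-mc)@y);k&=(v>105)&(v<190)
    o=env.get_obs();print(round(o["t"],2),k.sum(),np.percentile(v[k],[50,90,97]),o["ft_force"][2],o["eef_pos"][2],m[0]["extent"] if m else None)
E
```

```text
16.97 457 [131.44297275 147.21517431 151.1551341 ] 7.023029710493242 156.60173967515195 [381.0, 208.5, 397.1, 257.5]
17.87 621 [138.52607825 159.49323091 165.12201645] 7.140747432210616 156.60750736523667 [381.7, 209.0, 404.2, 263.5]
18.77 659 [140.14125048 161.72768792 167.65699216] 7.224437855867585 156.6165440450972 [380.6, 215.0, 402.4, 263.2]
19.67 655 [140.17087841 161.98458475 167.62700601] 7.882175164317776 156.60867512033505 [382.0, 214.7, 404.2, 265.8]
```

The drawer has stopped at about 45 mm out. I'll withdraw the pin and check it for slip in the grip, using the same pose as before.

```bash
python3 - <<'E'
from h import *
t=np.load("t.npy");h=np.load("h1.npy")
env.line_to([*t,200],feed=60,f_stop=10);env.line_to([h[0],h[1],213],feed=60);env.hold(.3)
c=viewer.capture("wrist");np.save("w_n2.npy",c,allow_pickle=True);save(c,"n2.png",(240,130,400,290),3)
a=cv2.imread("pics/n.png");a=cv2.resize(a,(380,380));b=cv2.resize(cv2.imread("pics/n2.png"),(380,380));cv2.imwrite("pics/nn.png",np.hstack([a,b]))
o=env.get_obs();print(o["eef_pos"],o["ft_force"],o["gripper_width"],o["t"])
E
```

```text
[555.39186178 102.31422854 212.86458033] [ 0.15645227  0.14602521 -0.48145711] 12.624757087172828 21.2583
```

View pics/nn.png

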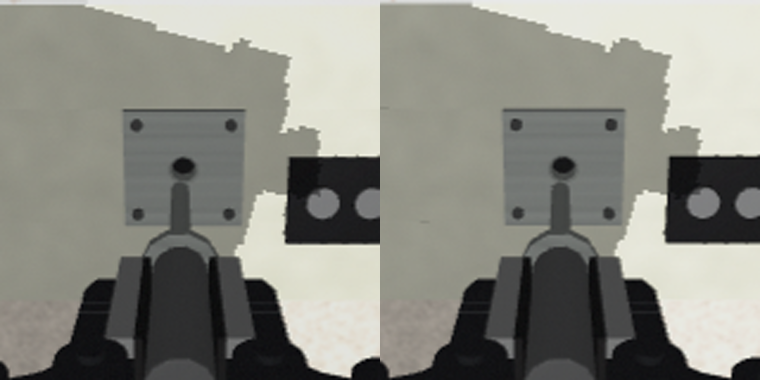

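There's no slip: both views show the nose in the same place relative to the jaws. Now back to the stand.

```bash
python3 - <<'E'
from h import *
p=np.array([525.87,-195.91]);Rt=R(0.237+np.pi)
e=env.get_obs()["eef_pos"];env.line_to([e[0],e[1],245],feed=100)
env.reach([*p,240],Rt);env.line_to([*p,156],feed=100);env.hold(.15)
s=env.line_to([*p,92],feed=40,f_stop=4);o=env.get_obs();print(s,o["eef_pos"],o["ft_force"],o["t"])
if not s:
    s=env.line_to([*p,86.5],feed=10,f_stop=4);o=env.get_obs();print(s,o["eef_pos"],o["ft_force"],o["t"])
E
```

```text
False [ 525.98242988 -195.93343646   92.17689107] [ 0.49192853 -0.18874609 -0.24726193] 25.7667
True [ 525.95662543 -195.95858531   87.92877282] [-0.98084982  1.05311287  7.55660792] 26.2167
```

Flange contact came at TCP z 87.9, where it was at pick-up. I'll release, retreat and check.

```bash
python3 - <<'E'
from h import *
e=env.get_obs()["eef_pos"]
env.line_to([e[0],e[1],88.2],feed=10)
env.open_gripper();env.hold(.3);e=env.get_obs()["eef_pos"]
env.line_to([e[0],e[1],240],feed=100);env.hold(.3)
c=viewer.capture("wrist");save(c,"f1.png",(240,120,400,240),4)
s=viewer.capture("scene");save(s,"f2.png",(190,130,480,300),2.2)
im1=cv2.imread("pics/f1.png");im2=cv2.imread("pics/f2.png")
cv2.imwrite("pics/f.png",np.vstack([cv2.resize(im1,(400,300)),cv2.resize(im2,(400,235))]))
o=env.get_obs();print(o["ft_force"],o["gripper_width"],o["t"],proj(c,[[525.9,-195.9,124],[525.9,-195.9,74]]))
E
```

```text
[-0.11016035  0.49742374  0.45393104] 85.52124168162351 29.5333 [[316.81822843 195.19140434]
 [316.59529046 182.41015368]]
```

View pics/f.png

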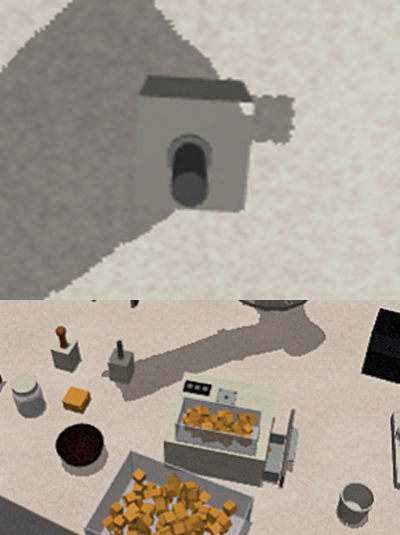

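The pin is upright at crop (190,190), which is px (316,196) against the predicted (316.8,195.2). The drawer is out at (288,450) and the bystanders look unmoved.

```bash
python3 -c "
from h import *
env.finish_job()"
```

```text
the job is handed in; nothing more can be done
```

The job is done and handed in at about 30 s of the 72 s. No verdict is reported, so success rests on my own checks.

- **Latch:** The pin went through the hole without touching the bezel and met the striker about 28 mm down. I pressed it about 7 mm further in small steps. The readings I took never went above 8 N.
- **Force readings:** The force stayed near 7.5 N instead of rising to about 10 N, and dipped briefly to 4 N at 6.5 mm of travel. The drawer came out, and pictures before and after showed no slip of the pin in the grip.
- **Drawer:** I held the latch down until the drawer stopped moving. Depth data put it at roughly 45 mm out, and it is still out in the last picture.
- **Pin:** The flange met the stand at the same tool height as at pick-up (87.9 mm against 88.0 mm). After release the pin stands upright, and its top is within about 1 pixel of the expected spot.
- **Bystanders:** In the last picture they look unmoved, though I did not measure them again. The gripper is open and clear of everything.

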